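# Evening check of the pill jars with the barcode reader

### The job

Log tonight's medicine: turn every brown pill jar on the cork mat so that it stands with its barcode label facing the mat's front edge (the robot's side) squarely. Take the grey barcode reader from its wooden rest and, going from the tallest jar to the shortest, hold it level in front of each jar with its window about 5 cm from the label, pointing straight at the label's centre, and keep it still there for three seconds. Lay the reader back on its rest the way it lay, leave all the jars standing on the mat with their labels to the front, and leave everything else alone.

Things in the scene. Friction and masses are not known exactly. Their poses are not given: they have to be found in the camera images.
- mat: Thin cork mat, fixed flat on the crate top, 220 mm (its x) by 520 mm (its y), 4 mm thick; the jars stand on it. Origin: centre of its underside, on the crate top. Its +x axis points away from the robot; its front edge is the long edge at x = -110 mm, nearest the robot.
- mat_front (a point): A point on the mat's centre line 60 mm in front of its front edge, on the robot's side (only marks which side is the front).
- jar_a: The tallest of four kinds of pill jar (may be absent: None): upright brown cylinder 44 mm in diameter, 104 mm tall to the top of its white lid (the top 12 mm), 150 g, bottom-heavy, loose. Origin: centre of its underside; z up; +x comes out through the middle of its barcode label. A black ridge on the lid, 3 mm high, runs from the middle to the rim above the label.
- jar_a_label (a point): Centre of that jar's barcode label, on the wall 22 mm from the axis, 60 mm above the jar's underside; the label is about 28 mm wide and 24 mm tall. Its axes are the jar's.
- jar_b: The second tallest and widest of four kinds of pill jar (may be absent: None): upright brown cylinder 54 mm in diameter, 88 mm tall to the top of its white lid (the top 12 mm), 150 g, bottom-heavy, loose. Origin: centre of its underside; z up; +x comes out through the middle of its barcode label. A black ridge on the lid, 3 mm high, runs from the middle to the rim above the label.
- jar_b_label (a point): Centre of that jar's barcode label, on the wall 27 mm from the axis, 48 mm above the jar's underside; the label is about 28 mm wide and 24 mm tall. Its axes are the jar's.
- jar_c: The third tallest and slimmest of four kinds of pill jar (may be absent: None): upright brown cylinder 40 mm in diameter, 72 mm tall to the top of its white lid (the top 12 mm), 150 g, bottom-heavy, loose. Origin: centre of its underside; z up; +x comes out through the middle of its barcode label. A black ridge on the lid, 3 mm high, runs from the middle to the rim above the label.
- jar_c_label (a point): Centre of that jar's barcode label, on the wall 20 mm from the axis, 40 mm above the jar's underside; the label is about 28 mm wide and 24 mm tall. Its axes are the jar's.
- jar_d: The shortest of four kinds of pill jar (may be absent: None): upright brown cylinder 50 mm in diameter, 56 mm tall to the top of its white lid (the top 12 mm), 150 g, bottom-heavy, loose. Origin: centre of its underside; z up; +x comes out through the middle of its barcode label. A black ridge on the lid, 3 mm high, runs from the middle to the rim above the label.
- jar_d_label (a point): Centre of that jar's barcode label, on the wall 25 mm from the axis, 32 mm above the jar's underside; the label is about 28 mm wide and 24 mm tall. Its axes are the jar's.
- rest: Wooden phone rest, fixed, on the right: foot board 130 (x) by 70 mm, 6 mm thick; on it two cross bolsters at x = -42 and +42 mm (24 mm long, 60 mm wide, tops 20 mm above the crate top, open between), each with cheeks 8 mm high, 44 mm apart inside. The reader lies on the bolsters between the cheeks. Origin: centre of its underside; +x: the way the reader's nose points when it lies there.
- reader: Grey barcode reader, loose, 140 g: box 100 mm long (x), 30 wide (y), 34 tall (z), with a black nose 24 mm wide reaching to x = +66 mm. Origin: centre of the box's underside; +x points to the nose. Starts on the wooden rest, nose to the rest's +x, its middle within 10 mm of the rest's; can be gripped across its width in the middle, between the bolsters, fingers straight down.
- reader_window (a point): Centre of the reader's window at the tip of its nose, 66 mm ahead of the reader's origin and 17 mm above its underside; it looks along the reader's +x axis. Its axes are the reader's.
- cup: Steel cup, 76 mm across and 95 mm tall, with two green pens standing out of it to 150 mm; leave alone. Origin under its centre.
- hanger: White plastic hanger lying flat, 240 mm by 90 mm, 10 mm thick, on the left; leave alone.
- phone: Phone lying flat, 72 by 148 by 9 mm, on the right beside the rest; leave alone.
- balm_tin: Small round tin, 34 mm across, 16 mm tall, near the back of the mat; leave alone.
- pill_box: Small round white pill box, 28 mm across, 14 mm tall, near the back of the mat; leave alone.
- water: Green water bottle, 66 mm across, 190 mm tall, on the right; leave alone. Origin under its centre.
- fan: White battery fan on the left, fixed, 120 mm base, 222 mm tall, with a press button on its base; not used, stay clear of it. Origin under the centre of its base.
There are look-alikes about, which are no part of the job. What is shaped like the jar_b but green is not meant.

How it is judged (in metres and radians):
On the way, in this order (a step that is already met when the one before it is completed fails the run):
1. jar_a faces the mat front; the held reader aims at its label's centre from 20 to 90 mm, within 10 mm sideways and in height, square within 0.25 rad, held there for 2 s (angle between the x axis of jar_a and the x axis of mat, either way round below 0.22 rad and x of mat_front in the frame of jar_a above 0.02 m and angle between jar_a's own z axis and vertical below 0.12 rad and x of jar_a_label in the frame of reader_window between 0.02 and 0.09 m and y of jar_a_label in the frame of reader_window between -0.01 and 0.01 m and z of jar_a_label in the frame of reader_window between -0.01 and 0.01 m and angle between the x axis of reader and the x axis of jar_a, either way round below 0.25 rad and x of reader_window in the frame of jar_a above 0.03 m), for 2 s.
2. jar_b faces the mat front; the held reader aims at its label's centre from 20 to 90 mm, within 10 mm sideways and in height, square within 0.25 rad, held there for 2 s (angle between the x axis of jar_b and the x axis of mat, either way round below 0.22 rad and x of mat_front in the frame of jar_b above 0.02 m and angle between jar_b's own z axis and vertical below 0.12 rad and x of jar_b_label in the frame of reader_window between 0.02 and 0.09 m and y of jar_b_label in the frame of reader_window between -0.01 and 0.01 m and z of jar_b_label in the frame of reader_window between -0.01 and 0.01 m and angle between the x axis of reader and the x axis of jar_b, either way round below 0.25 rad and x of reader_window in the frame of jar_b above 0.03 m), for 2 s.
3. jar_c faces the mat front; the held reader aims at its label's centre from 20 to 90 mm, within 10 mm sideways and in height, square within 0.25 rad, held there for 2 s (angle between the x axis of jar_c and the x axis of mat, either way round below 0.22 rad and x of mat_front in the frame of jar_c above 0.02 m and angle between jar_c's own z axis and vertical below 0.12 rad and x of jar_c_label in the frame of reader_window between 0.02 and 0.09 m and y of jar_c_label in the frame of reader_window between -0.01 and 0.01 m and z of jar_c_label in the frame of reader_window between -0.01 and 0.01 m and angle between the x axis of reader and the x axis of jar_c, either way round below 0.25 rad and x of reader_window in the frame of jar_c above 0.03 m), for 2 s.
4. jar_d faces the mat front; the held reader aims at its label's centre from 20 to 90 mm, within 10 mm sideways and in height, square within 0.25 rad, held there for 2 s (angle between the x axis of jar_d and the x axis of mat, either way round below 0.22 rad and x of mat_front in the frame of jar_d above 0.02 m and angle between jar_d's own z axis and vertical below 0.12 rad and x of jar_d_label in the frame of reader_window between 0.02 and 0.09 m and y of jar_d_label in the frame of reader_window between -0.01 and 0.01 m and z of jar_d_label in the frame of reader_window between -0.01 and 0.01 m and angle between the x axis of reader and the x axis of jar_d, either way round below 0.25 rad and x of reader_window in the frame of jar_d above 0.03 m), for 2 s.
At the end, for the whole second after the job is handed in: Jars upright, still, on the mat, labels facing its front edge within 0.22 rad; the reader lies released on both bolsters between the cheeks, within 22 mm lengthwise and 0.2 rad of the rest's middle and direction, nose to the rest's +x (angle between the x axis of each of jar_a, jar_b, jar_c, jar_d and the x axis of mat, either way round below 0.22 rad and x of mat_front in the frame of jar_a above 0.02 m and angle between each of jar_a, jar_b, jar_c, jar_d, reader's own z axis and vertical below 0.1 rad and linear speed of each of jar_a, jar_b, jar_c, jar_d, reader below 0.02 m/s and x of jar_a in the frame of mat between -0.11 and 0.11 m and y of jar_a in the frame of mat between -0.26 and 0.26 m and z of jar_a in the frame of mat between 0 and 0.009 m and x of mat_front in the frame of jar_b above 0.02 m and x of jar_b in the frame of mat between -0.11 and 0.11 m and y of jar_b in the frame of mat between -0.26 and 0.26 m and z of jar_b in the frame of mat between 0 and 0.009 m and x of mat_front in the frame of jar_c above 0.02 m and x of jar_c in the frame of mat between -0.11 and 0.11 m and y of jar_c in the frame of mat between -0.26 and 0.26 m and z of jar_c in the frame of mat between 0 and 0.009 m and x of mat_front in the frame of jar_d above 0.02 m and x of jar_d in the frame of mat between -0.11 and 0.11 m and y of jar_d in the frame of mat between -0.26 and 0.26 m and z of jar_d in the frame of mat between 0 and 0.009 m and x of reader in the frame of rest between -0.022 and 0.022 m and y of reader in the frame of rest between -0.011 and 0.011 m and z of reader in the frame of rest between 0.016 and 0.024 m and angle between the x axis of reader and the x axis of rest, either way round below 0.2 rad and x of reader_window in the frame of rest above 0.03 m); the robot touches nothing.
It fails at once if a bystander (cup, hanger, phone, tin, pill box or bottle) is pushed more than 40 mm from its place (distance of any of cup, hanger, phone, balm_tin, pill_box, water from where it was at the start of the episode above 0.04 m).
Of jar_a, jar_b, jar_c, jar_d only 3 to 4 are there at a start; the rules pass over those that are not, and their reading is None.
At some moment in a run one of jar_b, jar_c, jar_d may be knocked a few centimetres aside while the robot is not near it.
It also fails if it takes over 210 s, if anything falls off the work surface, if the arm or the gripper's body presses on something with over 40 N, if the wrist force passes 120 N, or if a joint passes its speed limit or range.

### The arm

A 7-joint arm with a two-finger parallel gripper is mounted at the origin on the work surface. World frame = base frame: x ahead of the robot, y to its left, z up, the work surface at z = 0. Lengths are in mm, angles in rad, forces in N, time in s.
With the tool pointing down it reaches from about 400 to 850 mm from the base axis. Payload 4.5 kg.
Tool frame: the origin (TCP) lies midway between the tips of the shut fingers; the grasp point (between the pads) lies 19 mm behind it (grip_point_offset is the distance from the TCP to the grasp point, in mm); z points along the fingers, y is the line along which they close (so a half turn about z gives the same grasp; the last joint's range is limited). The gripper opens to 85 mm and grips with 20 to 120 N. Pads are 22 mm wide; open, the fingers measure 114 mm over their backs; the gripper's body (76 mm by 85 mm) begins 54 mm behind the grasp point. The pads swing forward as they close: fully open they stand 13 mm farther back than shut.
Start: joints at [-1.202, 0.689, -0.195, 1.565, 0.157, 0.902, -0.215], TCP at [205.344, 590.329, 231.317] pointing down, gripper open.
Joint ranges: [-3.01, 3.01], [-0.46, 2.08], [-1.47, 1.51], [0.13, 2.56], [-1, 4.14], [0.04, 2.09], [-2.66, 2.66]. Speed limits (rad/s): [2.57, 2.57, 3.14, 3.14, 3.14, 3.14, 3.14].

### API

Orientations are given as a rotation vector (axis times angle).
In Python, from plant import sense, grab_frame, calibration, close_job, regions_of, tip_of, grip_point_offset gives the robot as it stands. The module is installed in compiled form; this text tells all that it offers.
- The arm moves only by the shell command python3 -m jog 'ROWS' [FORCE]. ROWS is a JSON object of lists of equal length, an entry for each row: "slide": the shift along the tool's x, y, z in cm, a list of three; "twist": the turn about the tool's z in rad; "jaw": the finger opening in cm, from 0 to 8.54. In form: {"slide": [[tx, ty, tz], ...], "twist": [twist, ...], "jaw": [jaw, ...]}. A call has 1 to 20 rows; each row is the pose to reach, as a shift and turn from the pose commanded when the call began, along the tool's axes at that moment; what a row does not reach only later rows make up. A row lasts 1/10 s, in which the tool goes at most 50 mm and 8.59 degrees, less where a joint would pass 70% of its speed; a pose out of reach is approached as far as the arm can. A call with a gripper value outside its range is refused whole. The fingers move at their own pace and stop on an object; FORCE is the grip in N (left out, the last holds). Time passes only in rows, so rows that repeat a pose let the fingers close. It gives the time, the measured TCP pose, the force, the opening and the grip force at its end, in the units of the state.
- sense(): the state, without advancing time (a new reading comes with each control period).
- grab_frame(name): name is "side" or "top"; returns the picture (420x560x3 uint8, blue, green, red); there is no depth.
- calibration(name): a dict with "fx", "fy", "cx", "cy" (pixels), "k1" (the pictures are not rectified: a ray, as slopes to the right and down, at radius r is drawn at 1 + k1 r^2 times it, then the intrinsics apply), "R" (3x3) and "t" (3): a world point X has camera coordinates R X + t. Camera axes: x right, y down, z forward; pixel columns grow to the right and rows downward; lengths in mm; the calibration is good to about 2 mm. A picture is of the moment at which its call begins. calibration takes no time and is no camera call.
- close_job(): hands the job in; it is judged then, once.
Trained networks look in the newest picture that a camera, given by its name, has taken for a name from the list of things; names that differ only in an ending like _2 or _b are one class to them, and where a whole thing is asked for, a point or a joint stands for the part that bears it (a point fixed in the world has none). Each returns a list of dicts, best first, with "score" (0 to 1); they miss things now and then, are a little off and sometimes report something else, mostly with a low value. They report only what shows in the picture. A call takes as long as a camera call. They do not tell look-alikes from the thing itself.
- regions_of(camera, query): "mask" (420x560 bool, what is visible of it) and "point" ([column, row] in pixels, amid what is visible of it).
- tip_of(camera, query): "point" ([column, row] in pixels: a listed point, or the origin of a listed thing).
The state is a dict: "time": time; "q": joint angles; "joint_velocities": joint speeds; "tau": joint torques, N m; "position": TCP position; "ee_rot": TCP orientation; "ft_force": force on the tool from outside, world axes, zero at the start; "torque": the same for the moment, N m; "finger_gap": finger opening in mm; "grip_force": force on a finger pad.
Only numpy, scipy, OpenCV 4.12 (cv2) and the standard library are available. Lean on these libraries where they do the work, as an engineer would, in place of code of your own. Each camera call takes 0.05 s, during which the arm holds its last target. There are 200 camera calls.

## Working session

There is one attempt and no reset: what is moved stays moved. The work goes in short steps, Python scripts to look and compute and a shell command to move; the robot and the scene stay as the last step left them, time stands still between calls to the robot, and variables do not carry over. Pictures are saved under pics/ and viewed, at most 14 in all, crops included, and the job is handed in when it is done.

```bash
mkdir -p pics; python3 - <<'E'
from plant import *
import cv2
for n in ("side","top"):
    cv2.imwrite(f"pics/{n}0.png",grab_frame(n)); c=calibration(n); print(n,c)
print(sense(), grip_point_offset)
E
```

```text
side {'fx': 502.2214627511588, 'fy': 502.2214627511588, 'cx': 280.4019054153815, 'cy': 207.72420056969835, 'k1': -0.0125653714557859, 'R': array([[ 0.96408012, -0.26529731,  0.01291725],
       [-0.18464599, -0.70436823, -0.68539861],
       [ 0.19093291,  0.65839406, -0.72805349]]), 't': array([-571.3096495 ,  129.44777199, 1388.38175375])}
top {'fx': 428.09448199556664, 'fy': 428.09448199556664, 'cx': 283.3071925480117, 'cy': 211.07526489684827, 'k1': -0.008413324023829044, 'R': array([[-0.00157775, -0.99980269,  0.01980146],
       [-0.98856435, -0.00142649, -0.1507929 ],
       [ 0.15079139, -0.01981293, -0.98836704]]), 't': array([ -40.62016737,  581.51461846, 1090.5466014 ])}
{'time': 0.1, 'q': array([-1.20219403,  0.68988098, -0.19451192,  1.5662275 ,  0.15727042,
        0.90248068, -0.2150835 ]), 'joint_velocities': array([-0.0005649 , -0.00138535,  0.00174523, -0.00322066,  0.00020802,
       -0.00087939, -0.00031806]), 'tau': array([-4.35354304e-03, -5.40602303e+01, -1.27162602e+00, -1.58984864e+01,
        9.44756088e-03,  4.40321935e-03,  1.44015547e-05]), 'position': array([205.21514817, 589.74706643, 230.57929884]), 'ee_rot': array([-5.23321651e-01, -3.09752509e+00,  2.51472179e-03]), 'ft_force': array([-0.88421025,  0.44227033, -0.09846446]), 'torque': array([-0.04268789,  0.01297922,  0.0033269 ]), 'grip_force': 0.0, 'finger_gap': 85.43943719307163} 18.700000000000003
```

View pics/side0.png

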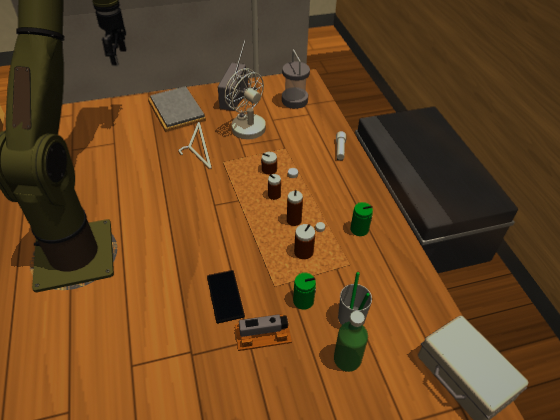

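View pics/top0.png

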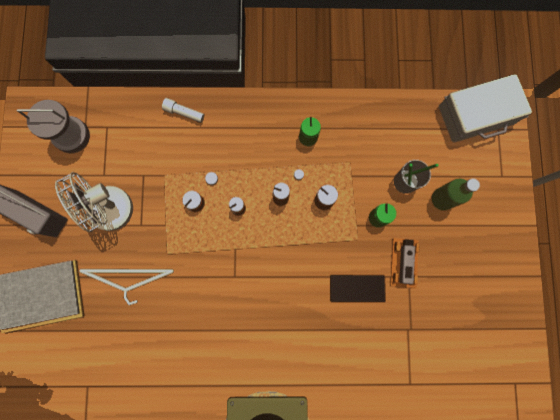

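The side view shows the reader on its rest at about (263,328), phone (225,295), and four brown jars on the mat: d (269,163), c (274,186), a (295,208), b (305,241). The green look-alikes are at (361,219) and (304,291). In the top view the jar lids are d (193,201), c (236,205), a (281,193), b (327,198), and the reader is at (407,262) with its nose up (+x).

```bash
cat > h.py <<'E'
from plant import *
import cv2, numpy as np
from scipy.spatial.transform import Rotation as Ro
H=dict(jar_a=104,jar_b=88,jar_c=72,jar_d=56); RAD=dict(jar_a=22,jar_b=27,jar_c=20,jar_d=25)
def KD(n):
    c=calibration(n); K=np.array([[c['fx'],0,c['cx']],[0,c['fy'],c['cy']],[0,0,1]])
    return c['R'],c['t'],K,np.array([c['k1'],0,0,0,0])
def unproj(n,p,z):
    R,t,K,D=KD(n); s=cv2.undistortPoints(np.float64(p).reshape(-1,1,2),K,D).reshape(-1,2)
    d=np.c_[s,np.ones(len(s))]@R; C=-R.T@t
    return C+d*((z-C[2])/d[:,2])[:,None]
def proj(n,X):
    R,t,K,D=KD(n); return cv2.projectPoints(np.float64(X).reshape(-1,1,3),cv2.Rodrigues(R)[0],t,K,D)[0].reshape(-1,2)
def rect(n,img,x0,x1,y0,y1,z,s):
    """orthographic view of plane z: rows from x1 down to x0, cols from y1 to y0, s px/mm"""
    xs=np.arange(x1,x0,-1/s); ys=np.arange(y1,y0,-1/s); X,Y=np.meshgrid(xs,ys,indexing='ij')
    p=proj(n,np.c_[X.ravel(),Y.ravel(),np.full(X.size,z)]).reshape(*X.shape,2).astype(np.float32)
    return cv2.remap(img,p[...,0],p[...,1],cv2.INTER_CUBIC)
E
cat > m.py <<'E'
from h import *
import sys
ti=grab_frame("top"); si=grab_frame("side")
r=regions_of("top","mat"); 
if r:
    m=r[0]['mask'].astype(np.uint8); cs=max(cv2.findContours(m,0,1)[0],key=cv2.contourArea)
    P=unproj("top",cs.reshape(-1,2),4)[:,:2]; print("mat",cv2.minAreaRect(P.astype(np.float32)))
for cam in("top","side"):
    for q,z in(("jar_a",4),("jar_b",4),("jar_c",4),("jar_d",4),("reader",20),("rest",0),("reader_window",37),("cup",0),("water",0),("fan",0)):
        print(cam,q,[(round(d['score'],2),np.round(unproj(cam,d['point'],z)[0,:2]).tolist()) for d in tip_of(cam,q)][:3])
E
python3 m.py; python3 - <<'E'
from h import *
t=cv2.imread('pics/top0.png'); s=cv2.imread('pics/side0.png')
o=[]
L=[("jar_d",(193,201)),("jar_c",(236,205)),("jar_a",(281,193)),("jar_b",(327,198))]
for j,p in L:
    z=H[j]+4; c=unproj("top",p,z)[0]; print(j,c)
    o.append(np.vstack([rect(n,im,c[0]-38,c[0]+38,c[1]-38,c[1]+38,z,2.5) for n,im in(("top",t),("side",s))]))
im=np.hstack(o)
for i in range(4):
    for k in range(2): cv2.drawMarker(im,(95+190*i,95+190*k),(0,255,255),0,8,1)
cv2.imwrite("pics/lids.png",im); print(im.shape)
E
```

```text
mat ((598.2597045898438, 22.538055419921875), (223.2230987548828, 519.5394287109375), 4.023492336273193)
top jar_a [(0.74, [628.0, -159.0]), (0.67, [630.0, -36.0]), (0.67, [800.0, -115.0])]
top jar_b [(0.74, [628.0, -159.0]), (0.67, [630.0, -36.0]), (0.67, [800.0, -115.0])]
top jar_c [(0.74, [628.0, -159.0]), (0.67, [630.0, -36.0]), (0.67, [800.0, -115.0])]
top jar_d [(0.74, [628.0, -159.0]), (0.67, [630.0, -36.0]), (0.67, [800.0, -115.0])]
top reader [(0.69, [449.0, -360.0])]
top rest [(0.71, [455.0, -371.0]), (0.34, [626.0, -490.0])]
top reader_window [(0.84, [509.0, -371.0])]
top cup [(0.94, [672.0, -380.0]), (0.71, [447.0, -366.0]), (0.33, [511.0, -385.0])]
top water [(0.97, [626.0, -481.0]), (0.71, [622.0, -27.0])]
top fan [(0.83, [589.0, 430.0])]
side jar_a [(0.94, [786.0, -117.0]), (0.76, [609.0, -152.0]), (0.66, [621.0, -29.0])]
side jar_b [(0.94, [786.0, -117.0]), (0.76, [609.0, -152.0]), (0.66, [621.0, -29.0])]
side jar_c [(0.94, [786.0, -117.0]), (0.76, [609.0, -152.0]), (0.66, [621.0, -29.0])]
side jar_d [(0.94, [786.0, -117.0]), (0.76, [609.0, -152.0]), (0.66, [621.0, -29.0])]
side reader [(0.67, [440.0, -361.0])]
side rest [(0.87, [451.0, -374.0])]
side reader_window [(0.89, [506.0, -377.0])]
side cup [(0.71, [595.0, 90.0]), (0.58, [667.0, -393.0]), (0.28, [402.0, 378.0])]
side water [(0.75, [616.0, -489.0])]
side fan [(0.65, [594.0, 444.0]), (0.24, [405.0, 376.0])]
jar_d [605.44944649 195.72458899  60.        ]
jar_c [592.36831416  81.88224999  76.        ]
jar_a [617.84370488 -33.65510735 108.        ]
jar_b [ 608.24082994 -151.49035075   92.        ]
(380, 760, 3)
```

View pics/lids.png

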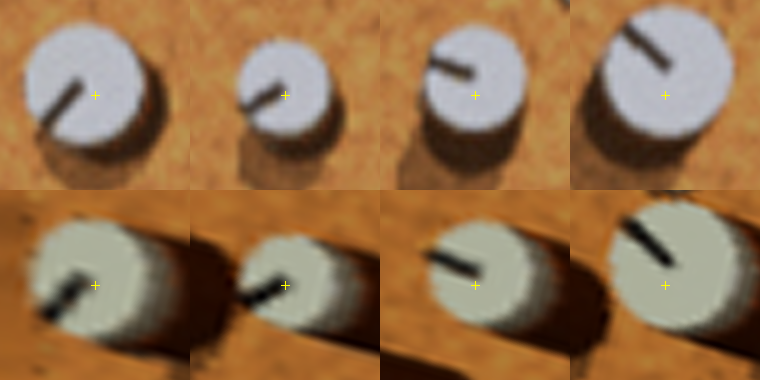

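The crops (top row from the top camera, bottom row from the side camera) show lids with clear ridges. Labels point back-left on a and b, and front-left on c and d. I'll measure lid centres and ridge angles next.

```bash
cat >> h.py <<'E'
def lid(cam,img,j,c0,S=55):
    """lid centre (x,y), ridge yaw, fitted radius, in rectified plane of lid top"""
    s=3.; z=H[j]+4; im=rect(cam,img,c0[0]-S,c0[0]+S,c0[1]-S,c0[1]+S,z,s)
    hsv=cv2.cvtColor(im,cv2.COLOR_BGR2HSV); w=((hsv[...,1]<75)&(hsv[...,2]>125)).astype(np.uint8)
    cs=[c for c in cv2.findContours(w,0,1)[0]]
    def full(c): (x,y),r=cv2.minEnclosingCircle(c); return abs(r/s-RAD[j])*2+0.3*np.hypot(x/s-S,y/s-S)
    c=min([c for c in cs if cv2.contourArea(c)>300*s],key=full)
    (u,v),r=cv2.minEnclosingCircle(c); h=cv2.convexHull(c)
    M=cv2.moments(h); u,v=M['m10']/M['m00'],M['m01']/M['m00']
    g=cv2.cvtColor(im,cv2.COLOR_BGR2GRAY); yy,xx=np.mgrid[:g.shape[0],:g.shape[1]]
    rr=np.hypot(xx-u,yy-v)/s; k=(rr<RAD[j]*.85)&(rr>3); d=np.clip(120.-g,0,None)*k
    dx,dy=-(d*(yy-v)).sum(),-(d*(xx-u)).sum()
    return np.array([c0[0]+S-v/s,c0[1]+S-u/s]),np.arctan2(dy,dx),r/s
def jars(guess,cams=("top","side"),rnd=True):
    im={c:grab_frame(c) for c in cams}; o={}
    for j,g in guess.items():
        for c in cams:
            try:
                p,a,r=lid(c,im[c],j,g); print(j,c,np.round(p,1),"yaw %.3f r %.1f"%(a,r)); o.setdefault(j,[]).append((*p,a))
            except ValueError: print(j,c,"not seen")
    return o,im
G=dict(jar_a=(625,-34),jar_b=(616,-152),jar_c=(595,84),jar_d=(609,201))
def go(x,y,z,yaw,pos=None,yaw0=None):
    """slide cm and twist from current pose to the target (tool-x yaw)"""
    s=sense(); R=Ro.from_rotvec(s['ee_rot']).as_matrix(); p=s['position'] if pos is None else np.array(pos)
    y0=np.arctan2(R[1,0],R[0,0]) if yaw0 is None else yaw0
    # ideal downward tool
    X=np.array([np.cos(y0),np.sin(y0),0]); Y=np.array([np.sin(y0),-np.cos(y0),0])
    d=(np.array([x,y,z])-p)/10; tw=-((yaw-y0+np.pi)%(2*np.pi)-np.pi)
    print("at",np.round(p,1),"yaw %.3f tilt"%y0,np.round(R[:,2],3),"q7 %.2f"%s['q'][6],"| slide",np.round([d@X,d@Y,-d[2]],2),"twist %.3f"%tw)
E
python3 - <<'E'
from h import *
o,im=jars(G)
for c in im:
    m=regions_of(c,"mat")[0]['mask'].astype(np.uint8)
    m=cv2.morphologyEx(m,cv2.MORPH_CLOSE,np.ones((25,25)))
    P=unproj(c,max(cv2.findContours(m,0,1)[0],key=cv2.contourArea).reshape(-1,2),4)[:,:2]; print("mat",c,cv2.minAreaRect(P.astype(np.float32)))
    for q,z in(("reader",54),("rest",6),("phone",9),("hanger",10),("balm_tin",20),("pill_box",18)):
        for r in regions_of(c,q)[:2]:
            cs=max(cv2.findContours(r['mask'].astype(np.uint8),0,1)[0],key=cv2.contourArea).reshape(-1,2)
            print(c,q,round(r['score'],2),np.round(cv2.minAreaRect(unproj(c,cs,z)[:,:2].astype(np.float32))[0]),np.round(cv2.minAreaRect(unproj(c,cs,z)[:,:2].astype(np.float32))[1]),cv2.minAreaRect(unproj(c,cs,z)[:,:2].astype(np.float32))[2])
R=np.hstack([rect(c,im[c],360,550,-470,-280,z,2.1) for c,z in(("top",54),("side",54))]); cv2.imwrite("pics/rd.png",R)
E
```

```text
jar_a top [624.9 -33.5] yaw 1.195 r 21.1
jar_a side [622.9 -36.6] yaw 1.294 r 20.9
jar_b top [ 618.1 -152.8] yaw 0.773 r 26.4
jar_b side [ 616.3 -155.6] yaw 0.887 r 26.0
jar_c top [595.7  82.5] yaw 2.138 r 19.3
jar_c side [594.   79.9] yaw 1.994 r 19.5
jar_d top [610.1 200.5] yaw 2.337 r 24.5
jar_d side [608.6 197.3] yaw 2.226 r 23.9
mat top ((598.171875, 21.61553955078125), (224.11294555664062, 521.7202758789062), 4.180894374847412)
top reader 0.92 [ 448. -361.] [ 40. 115.] 84.52769470214844
top rest 0.61 [ 446. -370.] [ 73. 131.] 84.139404296875
top hanger 0.88 [386. 377.] [241.  89.] 89.0296630859375
mat side ((597.8168334960938, 21.787704467773438), (225.2320556640625, 527.4810791015625), 4.358033657073975)
side reader 0.55 [ 446. -377.] [ 46. 116.] 84.10897064208984
side rest 0.93 [ 443. -389.] [ 44. 129.] 83.18732452392578
side rest 0.45 [618. 565.] [402. 118.] 78.48699951171875
side hanger 0.67 [398. 371.] [ 62. 240.] 0.33045312762260437
side hanger 0.63 [597.  16.] [222. 524.] 4.259140968322754
side balm_tin 0.57 [594.   6.] [216. 515.] 4.262967109680176
side pill_box 0.55 [685. -92.] [31. 24.] 75.24183654785156
side pill_box 0.2 [601. 104.] [111.  38.] 75.584716796875
```

View pics/rd.png

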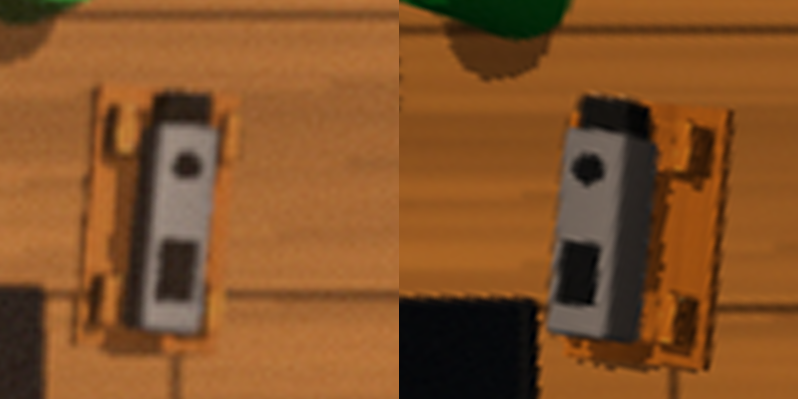

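The reader's top face (top camera) spans about (188,126) to (171,331) in this crop. That puts its centre near (441,-368) with yaw about -0.09, and the rest agrees. Mat yaw is about 0.073. Next I'll correct the ridge angle for parallax and work out the first move, to jar d.

```bash
python3 - <<'E'
s=open('h.py').read()
s=s.replace("    return np.array([c0[0]+S-v/s,c0[1]+S-u/s]),np.arctan2(dy,dx),r/s",
"""    p=np.array([c0[0]+S-v/s,c0[1]+S-u/s]); R,t,K,D=KD(cam); C=-R.T@t
    W=d.sum()*s; sh=2.0*(p-C[:2])/(C[2]-z)   # ridge top stands 3 mm above the plane
    return p,np.arctan2(dy/W-sh[1],dx/W-sh[0]),r/s""")
open('h.py','w').write(s)
E
python3 -c "
from h import *
jars(G)
go(609.3,198.9,130,1.4,(205.3,590.3,231.3))"
```

```text
jar_a top [624.9 -33.5] yaw 1.234 r 21.2
jar_a side [622.9 -36.6] yaw 1.302 r 20.8
jar_b top [ 618.  -152.7] yaw 0.799 r 26.4
jar_b side [ 616.3 -155.6] yaw 0.840 r 26.0
jar_c top [595.7  82.5] yaw 2.173 r 19.3
jar_c side [594.   79.9] yaw 2.151 r 19.5
jar_d top [610.1 200.4] yaw 2.379 r 24.5
jar_d side [608.6 197.3] yaw 2.391 r 23.9
at [205.3 590.3 231.3] yaw 2.807 tilt [ 0.  0. -1.] q7 -0.22 | slide [-51.02 -23.69  10.13] twist 1.407
```

```bash
python3 -m jog '{"slide":[[-51,-23.7,0],[-51,-23.7,0],[-51,-23.7,0],[-51,-23.7,0],[-51,-23.7,0],[-51,-23.7,0],[-51,-23.7,0],[-51,-23.7,0],[-51,-23.7,0],[-51,-23.7,0],[-51,-23.7,0],[-51,-23.7,0],[-51,-23.7,10.1],[-51,-23.7,10.1],[-51,-23.7,10.1],[-51,-23.7,10.1]],"twist":[0.1,0.2,0.3,0.4,0.5,0.6,0.7,0.8,0.9,1.0,1.1,1.25,1.4,1.4,1.4,1.4],"jaw":[8.5,8.5,8.5,8.5,8.5,8.5,8.5,8.5,8.5,8.5,8.5,8.5,8.5,8.5,8.5,8.5]}' 40; python3 -c "
from h import *
print(sense()['q'])
go(609.3,198.9,30,1.4)"
```

```text
time: 3.75
position: [608.9, 199.0, 130.4]
ee_rot: [-2.395, -2.032, 0.002]
ft_force: [0.2, 1.1, 1.0]
finger_gap: 84.8
grip_force: 0.0
[-0.45509784  0.83687254  0.12554074  1.61021739 -0.14426464  0.70491448
 -0.4237648 ]
at [608.9 199.  130.4] yaw 1.407 tilt [-0.001 -0.    -1.   ] q7 -0.42 | slide [-1.000e-02  4.000e-02  1.004e+01] twist 0.007
```

```bash
python3 -m jog '{"slide":[[0,0,4],[0,0,7],[0,0,9.5],[0,0,10.2],[0,0,10.2],[0,0,10.2],[0,0,10.2],[0,0,10.2],[0,0,10.2],[0,0,10.2],[0,0,10.2],[0,0,10.2],[0,0,10.2],[0,0,10.2]],"twist":[0,0,0,0,0,0,0,0,0,0,0,0,0,0],"jaw":[8.5,8.5,8.5,8.5,8.5,7,6,5,4,4,4,4,4,4]}' 40
python3 -m jog '{"slide":[[0,0,0],[0,0,0],[0,0,0],[0,0,0],[0,0,0],[0,0,0],[0,0,0],[0,0,0],[0,0,0],[0,0,0],[0,0,0],[0,0,0],[0,0,0]],"twist":[-0.1,-0.2,-0.3,-0.4,-0.5,-0.6,-0.7,-0.8,-0.83,-0.83,-0.83,-0.83,-0.83],"jaw":[4,4,4,4,4,4,4,4,4,4,4,4,4]}' 40
```

```text
time: 5.15
position: [610.0, 199.3, 30.1]
ee_rot: [2.395, 2.032, 0.003]
ft_force: [-0.9, 0.1, 7.7]
finger_gap: 48.7
grip_force: 40.5
time: 6.45
position: [610.4, 199.6, 30.1]
ee_rot: [1.372, 2.824, 0.004]
ft_force: [-0.5, 0.1, 5.8]
finger_gap: 48.0
grip_force: 40.5
```

```bash
python3 -m jog '{"slide":[[0,0,0],[0,0,0],[0,0,0],[0,0,0],[0,0,0],[0,0,-3],[0,0,-7],[0,0,-11],[0,0,-12.5],[0,0,-12.5]],"twist":[0,0,0,0,0,0,0,0,0,0],"jaw":[6,7,8.5,8.5,8.5,8.5,8.5,8.5,8.5,8.5]}' 40; python3 -c "
from h import *
jars(G,('side',))
go(594.9,81.2,150,1.15)"
```

```text
time: 7.45
position: [610.8, 199.5, 155.9]
ee_rot: [1.372, 2.822, 0.006]
ft_force: [-0.1, -0.4, -0.1]
finger_gap: 84.8
grip_force: 0.0
jar_a side [622.9 -36.7] yaw 1.309 r 21.0
jar_b side [ 616.3 -155.7] yaw 0.849 r 26.2
jar_c side [593.9  79.7] yaw 2.140 r 19.7
jar_d side [609.2 197.6] yaw -3.118 r 23.9
at [609.4 199.  153.7] yaw 2.237 tilt [ 0.001  0.    -1.   ] q7 0.16 | slide [-8.36 -8.42  0.37] twist 1.087
```

```bash
python3 -m jog '{"slide":[[-3,-3,0],[-6,-6,0],[-8.4,-8.4,0],[-8.4,-8.4,0],[-8.4,-8.4,0],[-8.4,-8.4,0],[-8.4,-8.4,0],[-8.4,-8.4,0],[-8.4,-8.4,0],[-8.4,-8.4,0]],"twist":[0.1,0.2,0.3,0.4,0.55,0.7,0.85,1,1.09,1.09],"jaw":[8.5,8.5,8.5,8.5,8.5,8.5,8.5,8.5,8.5,8.5]}' 40; python3 -c "
from h import *
go(594.9,81.2,41,1.15)"
```

```text
time: 8.5
position: [593.5, 80.8, 151.1]
ee_rot: [-2.638, -1.704, 0.007]
ft_force: [0.3, -0.7, -0.0]
finger_gap: 85.3
grip_force: 0.0
at [593.5  80.8 151.1] yaw 1.147 tilt [-0.004 -0.002 -1.   ] q7 -0.47 | slide [ 0.1   0.11 11.01] twist -0.003
```

```bash
python3 -m jog '{"slide":[[0,0,4],[0,0,8],[0.1,0.1,10.5],[0.1,0.1,11],[0.1,0.1,11],[0.1,0.1,11],[0.1,0.1,11],[0.1,0.1,11],[0.1,0.1,11],[0.1,0.1,11],[0.1,0.1,11],[0.1,0.1,11],[0.1,0.1,11],[0.1,0.1,11],[0.1,0.1,11]],"twist":[0,0,0,0,0,0,0,0,0,0,0,0,0,0,0],"jaw":[8.5,8.5,8.5,8.5,8.5,7,6,5,4,3,3,3,3,3,3]}' 40
python3 -m jog '{"slide":[[0,0,0],[0,0,0],[0,0,0],[0,0,0],[0,0,0],[0,0,0],[0,0,0],[0,0,0],[0,0,0],[0,0,0],[0,0,0],[0,0,0],[0,0,0],[0,0,0]],"twist":[-0.1,-0.2,-0.3,-0.4,-0.5,-0.6,-0.7,-0.8,-0.9,-1.0,-1.06,-1.06,-1.06,-1.06],"jaw":[3,3,3,3,3,3,3,3,3,3,3,3,3,3]}' 40
python3 -m jog '{"slide":[[0,0,0],[0,0,0],[0,0,0],[0,0,0],[0,0,0],[0,0,-3],[0,0,-7],[0,0,-11],[0,0,-11],[0,0,-11]],"twist":[0,0,0,0,0,0,0,0,0,0],"jaw":[6,7,8.5,8.5,8.5,8.5,8.5,8.5,8.5,8.5]}' 40; python3 -c "
from h import *
jars(G,('side',))
go(623.9,-35,150,0.5)"
```

```text
time: 10.0
position: [596.4, 81.9, 44.4]
ee_rot: [-2.639, -1.705, -0.001]
ft_force: [-1.8, 0.9, 6.0]
finger_gap: 38.5
grip_force: 39.6
time: 11.4
position: [598.3, 81.1, 44.4]
ee_rot: [1.417, 2.8, 0.003]
ft_force: [2.8, -1.5, 6.5]
finger_gap: 38.2
grip_force: 40.1
time: 12.4
position: [596.8, 81.5, 154.2]
ee_rot: [1.415, 2.803, 0.002]
ft_force: [-0.0, -0.3, -0.3]
finger_gap: 84.9
grip_force: 0.0
jar_a side [622.9 -36.8] yaw 1.304 r 21.1
jar_b side [ 616.3 -155.8] yaw 0.850 r 26.3
jar_c side [597.5  78.6] yaw -3.129 r 19.8
jar_d side [617.4 195.6] yaw -3.131 r 23.9
at [595.8  81.3 152.9] yaw 2.207 tilt [-0.001 -0.    -1.   ] q7 0.25 | slide [-11.02  -4.65   0.29] twist 1.707
```

```bash
python3 -m jog '{"slide":[[-3,-1,0],[-6,-2.5,0],[-9,-4,0],[-11,-4.6,0],[-11,-4.6,0],[-11,-4.6,0],[-11,-4.6,0],[-11,-4.6,0],[-11,-4.6,0],[-11,-4.6,0],[-11,-4.6,0],[-11,-4.6,0],[-11,-4.6,0],[-11,-4.6,0],[-11,-4.6,0]],"twist":[0.12,0.25,0.38,0.5,0.63,0.75,0.88,1,1.13,1.25,1.38,1.5,1.6,1.7,1.7],"jaw":[8.5,8.5,8.5,8.5,8.5,8.5,8.5,8.5,8.5,8.5,8.5,8.5,8.5,8.5,8.5]}' 40; python3 -c "
from h import *
go(623.9,-35,66,.5)
jars(G,('top','side'))"
```

```text
time: 13.95
position: [623.4, -34.2, 151.4]
ee_rot: [-3.041, -0.787, 0.006]
ft_force: [0.1, 0.1, -0.6]
finger_gap: 84.9
grip_force: 0.0
at [623.4 -34.2 151.4] yaw 0.507 tilt [-0.004 -0.001 -1.   ] q7 -0.80 | slide [0.   0.09 8.54] twist 0.007
jar_a top not seen
jar_a side [632.6 -38.6] yaw 2.613 r 18.7
jar_b top [ 617.8 -152.6] yaw 0.783 r 26.7
jar_b side [ 616.2 -155.9] yaw 0.854 r 26.4
jar_c top not seen
jar_c side [597.4  78.4] yaw -3.140 r 19.9
jar_d top [611.  200.6] yaw -3.068 r 24.9
jar_d side [607.5 197.6] yaw -0.580 r 24.1
```

```bash
python3 -m jog '{"slide":[[0,0,4],[0,0.1,7],[0,0.1,8.6],[0,0.1,8.6],[0,0.1,8.6],[0,0.1,8.6],[0,0.1,8.6],[0,0.1,8.6],[0,0.1,8.6],[0,0.1,8.6],[0,0.1,8.6],[0,0.1,8.6],[0,0.1,8.6],[0,0.1,8.6]],"twist":[0,0,0,0,0,0,0,0,0,0,0,0,0,0],"jaw":[8.5,8.5,8.5,8.5,8.5,7,6,5,4,3,3,3,3,3]}' 40
python3 -m jog '{"slide":[[0,0,0],[0,0,0],[0,0,0],[0,0,0],[0,0,0],[0,0,0],[0,0,0],[0,0,0],[0,0,0],[0,0,0],[0,0,0],[0,0,0],[0,0,0],[0,0,0],[0,0,0],[0,0,0],[0,0,0],[0,0,0],[0,0,0]],"twist":[-0.13,-0.26,-0.39,-0.52,-0.65,-0.78,-0.91,-1.04,-1.17,-1.3,-1.43,-1.56,-1.69,-1.82,-1.93,-1.93,-1.93,-1.93,-1.93],"jaw":[3,3,3,3,3,3,3,3,3,3,3,3,3,3,3,3,3,3,3]}' 40
python3 -m jog '{"slide":[[0,0,0],[0,0,0],[0,0,0],[0,0,0],[0,0,0],[0,0,-3],[0,0,-7],[0,0,-8.6],[0,0,-8.6],[0,0,-8.6]],"twist":[0,0,0,0,0,0,0,0,0,0],"jaw":[6,7,8.5,8.5,8.5,8.5,8.5,8.5,8.5,8.5]}' 40; python3 -c "
from h import *
go(617.2,-154.2,150,0.1)"
```

```text
time: 15.45
position: [625.7, -35.1, 68.3]
ee_rot: [3.041, 0.788, 0.002]
ft_force: [-0.9, 1.1, 6.0]
finger_gap: 43.0
grip_force: 40.1
time: 17.35
position: [627.0, -34.8, 68.3]
ee_rot: [1.086, 2.944, 0.003]
ft_force: [2.9, 0.8, 5.2]
finger_gap: 42.8
grip_force: 40.6
time: 18.35
position: [624.7, -35.4, 153.0]
ee_rot: [-1.084, -2.948, 0.001]
ft_force: [-0.1, 0.1, -0.7]
finger_gap: 84.5
grip_force: 0.0
at [624.7 -35.4 153. ] yaw 2.437 tilt [-0.001 -0.    -1.   ] q7 0.57 | slide [-7.13 -9.53  0.3 ] twist 2.337
```

```bash
python3 -m jog '{"slide":[[-2,-3,0],[-4,-6,0],[-6,-8,0],[-7.1,-9.5,0],[-7.1,-9.5,0],[-7.1,-9.5,0],[-7.1,-9.5,0],[-7.1,-9.5,0],[-7.1,-9.5,0],[-7.1,-9.5,0],[-7.1,-9.5,0],[-7.1,-9.5,0],[-7.1,-9.5,0],[-7.1,-9.5,0],[-7.1,-9.5,0],[-7.1,-9.5,0],[-7.1,-9.5,0],[-7.1,-9.5,0],[-7.1,-9.5,0]],"twist":[0.13,0.26,0.39,0.52,0.65,0.78,0.91,1.04,1.17,1.3,1.43,1.56,1.69,1.82,1.95,2.08,2.21,2.34,2.34],"jaw":[8.5,8.5,8.5,8.5,8.5,8.5,8.5,8.5,8.5,8.5,8.5,8.5,8.5,8.5,8.5,8.5,8.5,8.5,8.5]}' 40; python3 -c "
from h import *
go(617.2,-154.2,53,.1)
jars(G,('top','side'))"
```

```text
time: 20.25
position: [616.5, -153.2, 151.4]
ee_rot: [3.138, 0.152, -0.006]
ft_force: [-0.3, 0.7, -1.0]
finger_gap: 85.3
grip_force: 0.0
at [ 616.5 -153.2  151.4] yaw 0.096 tilt [-0.004 -0.    -1.   ] q7 -0.98 | slide [0.06 0.1  9.84] twist -0.004
jar_a top [629.9 -32.5] yaw -2.607 r 21.5
jar_a side [619.2 -24.4] yaw -0.839 r 12.6
jar_b top not seen
jar_b side [ 618.6 -156.1] yaw 1.014 r 26.5
jar_c top [598.9  81.3] yaw -3.100 r 19.5
jar_c side [597.4  78.3] yaw 3.134 r 20.0
jar_d top [611.  200.6] yaw -3.070 r 24.9
jar_d side [609.3 197.4] yaw -3.137 r 24.1
```

```bash
python3 -m jog '{"slide":[[0,0,4],[0.1,0.1,7.5],[0.1,0.1,9.8],[0.1,0.1,9.8],[0.1,0.1,9.8],[0.1,0.1,9.8],[0.1,0.1,9.8],[0.1,0.1,9.8],[0.1,0.1,9.8],[0.1,0.1,9.8],[0.1,0.1,9.8],[0.1,0.1,9.8],[0.1,0.1,9.8],[0.1,0.1,9.8]],"twist":[0,0,0,0,0,0,0,0,0,0,0,0,0,0],"jaw":[8.5,8.5,8.5,8.5,8.5,7,6,5,4,4,4,4,4,4]}' 40
python3 -m jog '{"slide":[[0,0,0],[0,0,0],[0,0,0],[0,0,0],[0,0,0],[0,0,0],[0,0,0],[0,0,0],[0,0,0],[0,0,0],[0,0,0],[0,0,0],[0,0,0],[0,0,0],[0,0,0],[0,0,0],[0,0,0],[0,0,0],[0,0,0],[0,0,0]],"twist":[-0.14,-0.28,-0.42,-0.56,-0.7,-0.84,-0.98,-1.12,-1.26,-1.4,-1.54,-1.68,-1.82,-1.96,-2.1,-2.24,-2.39,-2.39,-2.39,-2.39],"jaw":[4,4,4,4,4,4,4,4,4,4,4,4,4,4,4,4,4,4,4,4]}' 40
python3 -m jog '{"slide":[[0,0,0],[0,0,0],[0,0,0],[0,0,0],[0,0,0],[0,0,-3],[0,0,-7],[0,0,-9.8],[0,0,-9.8],[0,0,-9.8]],"twist":[0,0,0,0,0,0,0,0,0,0],"jaw":[6,7,8.5,8.5,8.5,8.5,8.5,8.5,8.5,8.5]}' 40; python3 -c "
from h import *
go(441.5,-368,150,-.09)"
```

```text
time: 21.75
position: [619.7, -154.7, 57.0]
ee_rot: [3.137, 0.152, 0.004]
ft_force: [-1.2, 0.9, 5.8]
finger_gap: 52.9
grip_force: 41.3
time: 23.75
position: [620.6, -154.8, 56.9]
ee_rot: [1.012, 2.97, 0.001]
ft_force: [0.1, 0.2, 6.1]
finger_gap: 52.6
grip_force: 41.5
time: 24.75
position: [618.8, -154.6, 153.6]
ee_rot: [1.01, 2.974, -0.0]
ft_force: [-0.3, 0.2, -0.7]
finger_gap: 84.9
grip_force: 0.0
at [ 618.8 -154.6  153.6] yaw 2.487 tilt [ 0.001 -0.    -1.   ] q7 0.74 | slide [  1.06 -27.72   0.36] twist 2.577
```

```bash
python3 -m jog '{"slide":[[0.2,-4,0],[0.3,-8,0],[0.4,-12,0],[0.6,-16,0],[0.8,-20,0],[1,-24,0],[1.1,-27.7,0],[1.1,-27.7,0],[1.1,-27.7,0],[1.1,-27.7,0],[1.1,-27.7,0],[1.1,-27.7,0],[1.1,-27.7,0],[1.1,-27.7,0],[1.1,-27.7,0],[1.1,-27.7,0],[1.1,-27.7,0],[1.1,-27.7,0],[1.1,-27.7,0],[1.1,-27.7,0]],"twist":[0.14,0.28,0.42,0.56,0.7,0.84,0.98,1.12,1.26,1.4,1.54,1.68,1.82,1.96,2.1,2.24,2.38,2.5,2.58,2.58],"jaw":[8.5,8.5,8.5,8.5,8.5,8.5,8.5,8.5,8.5,8.5,8.5,8.5,8.5,8.5,8.5,8.5,8.5,8.5,8.5,8.5]}' 40; python3 -c "
from h import *
go(441.5,-368,17,-.09)
o,im=jars(G)
cv2.imwrite('pics/lids2.png',np.hstack([np.vstack([rect(n,im[n],G[j][0]-38,G[j][0]+38,G[j][1]-38,G[j][1]+38,H[j]+4,2.5) for n in im]) for j in('jar_d','jar_c','jar_a','jar_b')]))"
```

```text
time: 26.75
position: [440.4, -366.8, 151.8]
ee_rot: [-3.137, 0.146, 0.005]
ft_force: [0.8, 0.7, 0.6]
finger_gap: 84.9
grip_force: 0.0
at [ 440.4 -366.8  151.8] yaw -0.093 tilt [-0.003  0.001 -1.   ] q7 -0.73 | slide [ 0.12  0.11 13.48] twist -0.003
jar_a top [628.1 -34.2] yaw -3.129 r 21.3
jar_a side [626.9 -37.9] yaw 3.039 r 21.5
jar_b top [ 623.  -154.4] yaw -3.100 r 26.4
jar_b side [ 621.4 -157.8] yaw 3.115 r 26.4
jar_c top [599.   81.3] yaw -3.099 r 19.4
jar_c side [646.2  95. ] yaw -2.083 r 15.5
jar_d top [611.1 200.6] yaw -3.064 r 24.6
jar_d side [625.9 199.9] yaw -2.717 r 17.5
```

View pics/lids2.png

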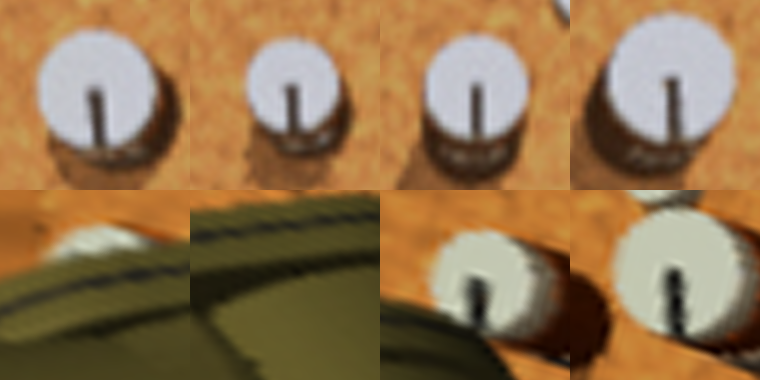

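All four ridges (at the centres of the crops) now point to the front. Measured yaws are within 0.06 rad of the mat's direction. Next is the reader.

```bash
python3 -m jog '{"slide":[[0.1,0.1,4],[0.1,0.1,8],[0.1,0.1,11],[0.1,0.1,13],[0.1,0.1,13.5],[0.1,0.1,13.5],[0.1,0.1,13.5],[0.1,0.1,13.5],[0.1,0.1,13.5],[0.1,0.1,13.5],[0.1,0.1,13.5],[0.1,0.1,13.5],[0.1,0.1,13.5],[0.1,0.1,13.5],[0.1,0.1,13.5],[0.1,0.1,13.5]],"twist":[0,0,0,0,0,0,0,0,0,0,0,0,0,0,0,0],"jaw":[8.5,8.5,8.5,8.5,8.5,8.5,7,6,5,4,3,2,2,2,2,2]}' 50; python3 -c "
from h import *
s=sense(); print(s['position'],s['ft_force'],s['finger_gap'],s['q'][6])
go(441.5,-368,17,-.09)"
```

```text
time: 28.45
position: [442.6, -368.5, 18.8]
ee_rot: [-3.138, 0.146, -0.001]
ft_force: [0.2, 1.1, 6.4]
finger_gap: 29.6
grip_force: 50.3
[ 442.61508462 -368.51087061   18.80925885] [0.21087377 1.1090547  6.39753668] 29.580447930947088 -0.665958372678848
at [ 442.6 -368.5   18.8] yaw -0.093 tilt [ 0.001  0.    -1.   ] q7 -0.67 | slide [-0.12 -0.04  0.18] twist -0.003
```

```bash
python3 -m jog '{"slide":[[0,0,-1],[0,0,-3],[0,0,-6],[0,0,-9],[0,0,-11],[0,0,-11]],"twist":[0,0,0,0,0,0],"jaw":[2,2,2,2,2,2]}' 50; python3 -c "
from h import *
go(490,-39,46,.04,(442.6,-368.5,128.8))"
```

```text
time: 29.05
position: [443.5, -370.1, 131.2]
ee_rot: [3.135, -0.146, 0.007]
ft_force: [0.5, -0.7, -1.5]
finger_gap: 29.3
grip_force: 49.6
at [ 442.6 -368.5  128.8] yaw -0.093 tilt [ 0.004 -0.004 -1.   ] q7 -0.71 | slide [  1.65 -33.25   8.28] twist -0.133
```

```bash
python3 -m jog '{"slide":[[0,-4,0],[0,-8,0],[0,-12,0],[0,-16,0],[0,-20,0],[0,-24,0],[0,-28,0],[0,-31,0],[0.5,-33,0],[1,-33.2,2],[1.6,-33.2,5],[1.6,-33.2,7],[1.6,-33.2,8],[1.6,-33.2,8.2],[1.6,-33.2,8.2],[1.6,-33.2,8.2]],"twist":[0,0,-0.05,-0.1,-0.13,-0.13,-0.13,-0.13,-0.13,-0.13,-0.13,-0.13,-0.13,-0.13,-0.13,-0.13],"jaw":[2,2,2,2,2,2,2,2,2,2,2,2,2,2,2,2]}' 50; python3 -c "
from h import *
go(490,-39,45.8,.04)
o,im=jars(G)
cv2.imwrite('pics/a.png',np.hstack([im['side'][100:360,200:400],im['top'][120:380,240:440]]))
print(tip_of('side','jar_a_label')[:2],tip_of('side','reader_window')[:1],proj('side',[[605,-35.6,64],[555,-36.5,64]]))
print(tip_of('top','jar_a_label')[:2],tip_of('top','reader_window')[:1],proj('top',[[605,-35.6,64],[555,-36.5,64]]))"
```

```text
time: 30.65
position: [489.5, -39.7, 47.0]
ee_rot: [3.141, 0.057, 0.002]
ft_force: [-0.0, 1.1, -1.0]
finger_gap: 29.4
grip_force: 49.8
at [489.5 -39.7  47. ] yaw 0.037 tilt [ 0.001 -0.    -1.   ] q7 -1.01 | slide [ 0.06 -0.07  0.12] twist -0.003
jar_a top [628.1 -34.2] yaw -3.127 r 21.4
jar_a side [626.5 -37.5] yaw 3.071 r 21.1
jar_b top [ 623.  -154.4] yaw -3.101 r 26.5
jar_b side [ 621.4 -157.6] yaw 3.128 r 26.2
jar_c top [599.   81.3] yaw -3.099 r 19.4
jar_c side [597.4  78.4] yaw 3.139 r 19.8
jar_d top [611.1 200.6] yaw -3.067 r 24.7
jar_d side [609.3 197.4] yaw -3.134 r 24.1
[{'point': [286.6, 208.2], 'score': 0.75}] [{'point': [272.9, 213.0], 'score': 0.63}] [[288.18815449 207.35536064]
 [271.32382221 210.83305422]]
[{'point': [280.6, 200.0], 'score': 0.6}] [{'point': [400.1, 179.5], 'score': 0.38}] [[281.50396725 201.06673608]
 [281.86864489 220.03323588]]
```

View pics/a.png

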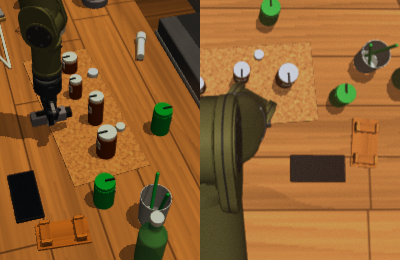

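The picture shows the reader's nose pointing at jar a with a short gap, at side-crop (75,112), and the rest empty. Detected window and label agree with the prediction to about 2 px. I'll hold here and check a zoomed crop for level.

```bash
python3 -m jog '{"slide":[[0,0,0.1],[0,0,0.1],[0,0,0.1],[0,0,0.1],[0,0,0.1],[0,0,0.1],[0,0,0.1],[0,0,0.1],[0,0,0.1],[0,0,0.1],[0,0,0.1],[0,0,0.1],[0,0,0.1],[0,0,0.1],[0,0,0.1],[0,0,0.1],[0,0,0.1],[0,0,0.1],[0,0,0.1],[0,0,0.1]],"twist":[0,0,0,0,0,0,0,0,0,0,0,0,0,0,0,0,0,0,0,0],"jaw":[2,2,2,2,2,2,2,2,2,2,2,2,2,2,2,2,2,2,2,2]}' 50; python3 -c "
from h import *
im=grab_frame('side')
c=cv2.resize(im[165:265,210:330],None,fx=6,fy=6,interpolation=cv2.INTER_CUBIC)
s=sense()['position']-[490,-39,46]
for X in ([605,-35.6,64],[555,-37,64],[440,-41.5,81],[540,-37.5,81]):
    p=(proj('side',np.array(X)+0)[0]-[210,165])*6+2.5; cv2.drawMarker(c,tuple(int(v) for v in p),(255,255,0),0,16,1)
cv2.imwrite('pics/az.png',c); print(s)"
```

```text
time: 32.95
position: [489.1, -39.5, 45.3]
ee_rot: [-3.141, -0.058, -0.0]
ft_force: [-0.1, -0.1, -1.0]
finger_gap: 29.6
grip_force: 49.8
[-0.89641619 -0.50707952 -0.74241929]
```

View pics/az.png

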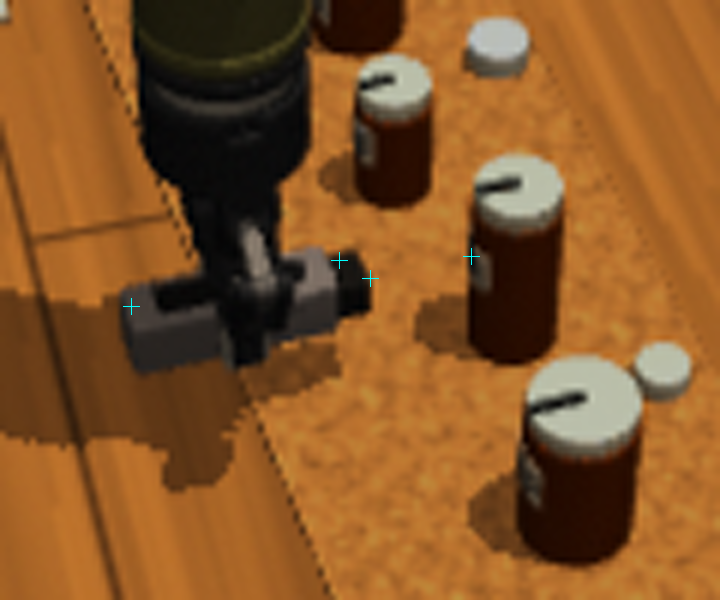

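Zoomed view: the reader is level, with its nose tip at about (362,288) facing jar a's label at about (483,270). The labels of b and c also face the front. I'll finish the hold, then move to b.

```bash
python3 -m jog '{"slide":[[0,0,0],[0,0,0],[0,0,0],[0,0,0],[0,0,0],[0,0,0],[0,0,0],[0,0,0],[0,0,0],[0,0,0],[0,0,0],[0,0,0]],"twist":[0,0,0,0,0,0,0,0,0,0,0,0],"jaw":[2,2,2,2,2,2,2,2,2,2,2,2]}' 50; python3 -c "
from h import *
go(479.5,-158,33.8,.02)"
```

```text
time: 34.2
position: [489.1, -39.5, 45.3]
ee_rot: [-3.141, -0.058, -0.0]
ft_force: [-0.1, -0.4, -2.0]
finger_gap: 29.7
grip_force: 49.8
at [489.1 -39.5  45.3] yaw 0.037 tilt [ 0.  0. -1.] q7 -1.01 | slide [-1.4  11.81  1.15] twist 0.017
```

```bash
python3 -m jog '{"slide":[[-1.4,0,0],[-1.4,2,0.5],[-1.4,5,1.1],[-1.4,8,1.1],[-1.4,10,1.1],[-1.4,11.8,1.1],[-1.4,11.8,1.1],[-1.4,11.8,1.1],[-1.4,11.8,1.1],[-1.4,11.8,1.1]],"twist":[0,0,0.02,0.02,0.02,0.02,0.02,0.02,0.02,0.02],"jaw":[2,2,2,2,2,2,2,2,2,2]}' 50; python3 -c "
from h import *
go(479.5,-158,33.8,.02)
jars(G)"
```

```text
time: 35.2
position: [479.5, -156.4, 34.2]
ee_rot: [-3.14, -0.03, 0.001]
ft_force: [0.0, 0.6, -1.7]
finger_gap: 29.4
grip_force: 49.9
at [ 479.5 -156.4   34.2] yaw 0.019 tilt [-0.     0.001 -1.   ] q7 -0.88 | slide [-0.    0.16  0.04] twist -0.001
jar_a top [628.2 -34.3] yaw -3.130 r 21.4
jar_a side [626.4 -37.7] yaw 3.058 r 21.3
jar_b top [ 623.2 -154.5] yaw -3.102 r 26.3
jar_b side [ 621.4 -157.8] yaw 3.119 r 26.3
jar_c top [599.   81.3] yaw -3.094 r 19.4
jar_c side [597.3  78.4] yaw 3.138 r 20.1
jar_d top [611.1 200.6] yaw -3.065 r 24.6
jar_d side not seen
```

```bash
python3 -m jog '{"slide":[[0,0.1,0],[0,0.1,0],[0,0.1,0],[0,0.1,0],[0,0.1,0],[0,0.1,0],[0,0.1,0],[0,0.1,0],[0,0.1,0],[0,0.1,0],[0,0.1,0],[0,0.1,0],[0,0.1,0],[0,0.1,0],[0,0.1,0],[0,0.1,0],[0,0.1,0],[0,0.1,0],[0,0.1,0],[0,0.1,0]],"twist":[0,0,0,0,0,0,0,0,0,0,0,0,0,0,0,0,0,0,0,0],"jaw":[2,2,2,2,2,2,2,2,2,2,2,2,2,2,2,2,2,2,2,2]}' 50; python3 -m jog '{"slide":[[0,0,0],[0,0,0],[0,0,0],[0,0,0],[0,0,0],[0,0,0],[0,0,0],[0,0,0],[0,0,0],[0,0,0],[0,0,0],[0,0,0],[0,0,0],[0,0,0]],"twist":[0,0,0,0,0,0,0,0,0,0,0,0,0,0],"jaw":[2,2,2,2,2,2,2,2,2,2,2,2,2,2]}' 50
python3 -c "
from h import *
go(463.5,76.8,25.8,.03)
jars(G)"
```

```text
time: 37.3
position: [479.5, -159.0, 34.3]
ee_rot: [-3.141, -0.026, -0.0]
ft_force: [0.2, 0.7, -0.4]
finger_gap: 29.4
grip_force: 49.9
time: 38.7
position: [479.5, -158.9, 34.3]
ee_rot: [-3.141, -0.027, -0.0]
ft_force: [-0.5, 0.4, -0.8]
finger_gap: 29.2
grip_force: 49.9
at [ 479.5 -158.9   34.3] yaw 0.017 tilt [ 0.  0. -1.] q7 -0.88 | slide [ -1.2  -23.59   0.85] twist -0.013
jar_a top [628.2 -34.2] yaw -3.126 r 21.4
jar_a side [626.4 -37.7] yaw 3.059 r 21.3
jar_b top [ 623.1 -154.5] yaw -3.103 r 26.4
jar_b side [ 621.4 -157.8] yaw 3.120 r 26.3
jar_c top [599.   81.3] yaw -3.096 r 19.4
jar_c side [597.3  78.3] yaw 3.123 r 20.0
jar_d top [611.1 200.7] yaw -3.065 r 24.6
jar_d side not seen
```

```bash
python3 -m jog '{"slide":[[-1.6,0,0],[-1.6,-3,0],[-1.6,-7,0],[-1.6,-11,0],[-1.6,-15,0],[-1.6,-19,0],[-1.6,-22,0.5],[-1.2,-23.6,0.85],[-1.2,-23.6,0.85],[-1.2,-23.6,0.85],[-1.2,-23.6,0.85],[-1.2,-23.6,0.85],[-1.2,-23.6,0.85]],"twist":[0,0,0,0,0,0,0,-0.02,-0.02,-0.02,-0.02,-0.02,-0.02],"jaw":[2,2,2,2,2,2,2,2,2,2,2,2,2]}' 50; python3 -c "
from h import *
go(463.5,76.8,25.8,.03)
jars(G)"
```

```text
time: 40.1
position: [463.5, 75.7, 25.9]
ee_rot: [3.141, 0.055, 0.0]
ft_force: [-0.9, -0.4, -1.9]
finger_gap: 29.3
grip_force: 50.0
at [463.5  75.7  25.9] yaw 0.035 tilt [ 0. -0. -1.] q7 -1.12 | slide [ 0.   -0.11  0.01] twist 0.005
jar_a top [628.  -34.2] yaw -3.128 r 21.5
jar_a side [626.5 -37.5] yaw 3.078 r 21.1
jar_b top [ 623.  -154.4] yaw -3.095 r 26.5
jar_b side [ 621.4 -157.6] yaw 3.132 r 26.2
jar_c top [598.9  81.3] yaw -3.104 r 19.5
jar_c side [597.5  78.5] yaw -3.132 r 19.8
jar_d top [611.  200.7] yaw -3.065 r 24.8
jar_d side [609.3 197.5] yaw -3.127 r 24.1
```

```bash
python3 -m jog '{"slide":[[0,0,0],[0,0,0],[0,0,0],[0,0,0],[0,0,0],[0,0,0],[0,0,0],[0,0,0],[0,0,0],[0,0,0],[0,0,0],[0,0,0],[0,0,0],[0,0,0],[0,0,0],[0,0,0],[0,0,0]],"twist":[0,0,0,0,0,0,0,0,0,0,0,0,0,0,0,0,0],"jaw":[2,2,2,2,2,2,2,2,2,2,2,2,2,2,2,2,2]}' 50; python3 -m jog '{"slide":[[0,0,0],[0,0,0],[0,0,0],[0,0,0],[0,0,0],[0,0,0],[0,0,0],[0,0,0],[0,0,0],[0,0,0],[0,0,0],[0,0,0],[0,0,0],[0,0,0],[0,0,0],[0,0,0]],"twist":[0,0,0,0,0,0,0,0,0,0,0,0,0,0,0,0],"jaw":[2,2,2,2,2,2,2,2,2,2,2,2,2,2,2,2]}' 50
python3 -c "
from h import *
go(472,193.5,18.5,.04)
jars(G)
r=regions_of('top','hanger')[0]; cs=np.vstack([c.reshape(-1,2) for c in cv2.findContours(r['mask'].astype(np.uint8),0,1)[0]]); P=unproj('top',cs,10); print(r['score'],P.min(0),P.max(0))"
```

```text
time: 41.9
position: [463.5, 76.8, 25.8]
ee_rot: [-3.141, -0.058, -0.0]
ft_force: [-0.6, -0.8, -1.9]
finger_gap: 29.3
grip_force: 50.0
time: 43.5
position: [463.5, 76.9, 25.8]
ee_rot: [-3.141, -0.058, -0.0]
ft_force: [0.3, 0.8, -1.1]
finger_gap: 29.2
grip_force: 50.0
at [463.5  76.9  25.8] yaw 0.037 tilt [ 0.  0. -1.] q7 -1.12 | slide [  1.28 -11.63   0.73] twist -0.003
jar_a top [628.  -34.2] yaw -3.130 r 21.5
jar_a side [626.5 -37.5] yaw 3.076 r 21.1
jar_b top [ 622.9 -154.4] yaw -3.094 r 26.6
jar_b side [ 621.5 -157.6] yaw 3.132 r 26.2
jar_c top [598.9  81.3] yaw -3.102 r 19.5
jar_c side [597.4  78.5] yaw -3.132 r 19.8
jar_d top [611.  200.6] yaw -3.067 r 24.8
jar_d side [609.3 197.5] yaw -3.125 r 24.1Traceback (most recent call last):
  File "<string>", line 5, in <module>
    r=regions_of('top','hanger')[0]; cs=np.vstack([c.reshape(-1,2) for c in cv2.findContours(r['mask'].astype(np.uint8),0,1)[0]]); P=unproj('top',cs,10); print(r['score'],P.min(0),P.max(0))
      ~~~~~~~~~~~~~~~~~~~~~~~~~~^^^
IndexError: list index out of range
```

```bash
python3 -m jog '{"slide":[[0,-2,0],[0,-5,0],[0,-8,0],[0.5,-10.5,0.2],[1.2,-11.6,0.7],[1.2,-11.6,0.75],[1.2,-11.6,0.75],[1.2,-11.6,0.75],[1.2,-11.6,0.75],[1.2,-11.6,0.75]],"twist":[0,0,0,0,0,0,0,0,0,0],"jaw":[2,2,2,2,2,2,2,2,2,2]}' 50; python3 -c "
from h import *
go(472,193.5,18.2,.04)
jars(G)"
```

```text
time: 44.65
position: [471.3, 192.1, 18.4]
ee_rot: [3.141, 0.055, -0.0]
ft_force: [0.5, 0.2, -1.8]
finger_gap: 29.5
grip_force: 50.0
at [471.3 192.1  18.4] yaw 0.035 tilt [-0. -0. -1.] q7 -1.27 | slide [ 0.08 -0.14  0.02] twist -0.005
jar_a top [628.1 -34.3] yaw -3.131 r 21.4
jar_a side [626.5 -37.4] yaw 3.083 r 21.0
jar_b top [ 623.  -154.4] yaw -3.099 r 26.5
jar_b side [ 621.5 -157.5] yaw 3.138 r 26.0
jar_c top [598.9  81.3] yaw -3.101 r 19.4
jar_c side [597.5  78.6] yaw -3.130 r 19.7
jar_d top [611.1 200.7] yaw -3.063 r 24.7
jar_d side [609.4 197.6] yaw -3.121 r 24.0
```

```bash
python3 -m jog '{"slide":[[0,0,0],[0,0,0],[0,0,0],[0,0,0],[0,0,0],[0,0,0],[0,0,0],[0,0,0],[0,0,0],[0,0,0],[0,0,0],[0,0,0],[0,0,0],[0,0,0],[0,0,0],[0,0,0],[0,0,0]],"twist":[0,0,0,0,0,0,0,0,0,0,0,0,0,0,0,0,0],"jaw":[2,2,2,2,2,2,2,2,2,2,2,2,2,2,2,2,2]}' 50; python3 -m jog '{"slide":[[0,0,0],[0,0,0],[0,0,0],[0,0,0],[0,0,0],[0,0,0],[0,0,0],[0,0,0],[0,0,0],[0,0,0],[0,0,0],[0,0,0],[0,0,0],[0,0,0],[0,0,0],[0,0,0]],"twist":[0,0,0,0,0,0,0,0,0,0,0,0,0,0,0,0],"jaw":[2,2,2,2,2,2,2,2,2,2,2,2,2,2,2,2]}' 50
python3 -c "
from h import *
o,im=jars(G)
cv2.imwrite('pics/dz.png',cv2.resize(im['side'][110:230,200:340],None,fx=5,fy=5,interpolation=cv2.INTER_CUBIC))"
```

```text
time: 46.45
position: [471.2, 193.2, 18.3]
ee_rot: [-3.141, -0.058, 0.0]
ft_force: [0.0, 0.5, -1.9]
finger_gap: 29.5
grip_force: 50.0
time: 48.05
position: [471.2, 193.2, 18.3]
ee_rot: [-3.141, -0.058, -0.0]
ft_force: [0.4, -0.2, -0.2]
finger_gap: 29.1
grip_force: 50.0
jar_a top [628.1 -34.2] yaw -3.127 r 21.4
jar_a side [626.5 -37.4] yaw 3.081 r 21.1
jar_b top [ 623.  -154.4] yaw -3.097 r 26.5
jar_b side [ 621.5 -157.5] yaw 3.138 r 26.0
jar_c top [599.   81.3] yaw -3.100 r 19.4
jar_c side [597.5  78.6] yaw -3.125 r 19.7
jar_d top [611.1 200.6] yaw -3.067 r 24.7
jar_d side [609.3 197.6] yaw -3.122 r 24.0
```

View pics/dz.png

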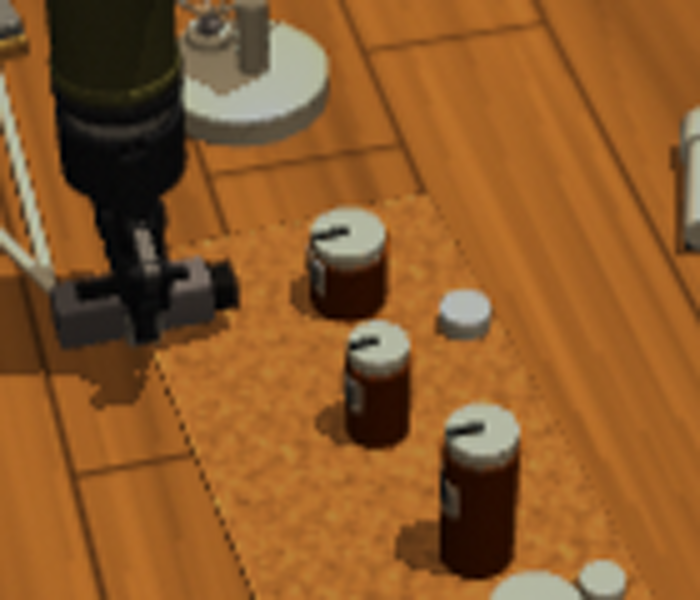

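The reader is level at (235,285) in this crop, facing jar d's label at about (318,278). All jars are standing with labels to the front. Next I return the reader.

```bash
python3 -m jog '{"slide":[[-1,0,-3],[-1,0,-7],[-1,0,-11],[-1,4,-11],[-1,8,-11],[-1,12,-11],[-1,16,-11],[-1,20,-11],[-1,24,-11],[-1,28,-11],[-1,32,-11],[-1,36,-11],[-1,40,-11],[-1,44,-11],[-1,48,-11],[-1,52,-11],[-1,54,-11],[-1,54,-11],[-1,54,-11]],"twist":[0,0,0,0,0,0,0,0.02,0.04,0.06,0.08,0.1,0.13,0.13,0.13,0.13,0.13,0.13,0.13],"jaw":[2,2,2,2,2,2,2,2,2,2,2,2,2,2,2,2,2,2,2]}' 50; python3 -c "
from h import *
go(442.6,-368.5,18.8,-.093)"
```

```text
time: 50.05
position: [480.6, -346.3, 127.9]
ee_rot: [-3.137, 0.147, 0.001]
ft_force: [-0.1, 0.8, -1.9]
finger_gap: 29.1
grip_force: 50.0
at [ 480.6 -346.3  127.9] yaw -0.094 tilt [-0.001  0.001 -1.   ] q7 -0.70 | slide [-3.58  2.57 10.91] twist -0.001
```

```bash
python3 -m jog '{"slide":[[-2,1.5,0],[-3.6,2.5,0],[-3.6,2.5,0],[-3.6,2.5,0],[-3.6,2.5,3],[-3.6,2.5,6],[-3.6,2.5,8],[-3.6,2.5,8],[-3.6,2.5,8],[-3.6,2.5,8],[-3.6,2.5,8]],"twist":[0,0,0,0,0,0,0,0,0,0,0],"jaw":[2,2,2,2,2,2,2,2,2,2,2]}' 50; python3 -c "
from h import *
go(442.6,-368.5,18.8,-.093)"
```

```text
time: 51.15
position: [443.9, -368.7, 49.5]
ee_rot: [3.137, -0.146, 0.003]
ft_force: [0.1, -0.0, -1.7]
finger_gap: 29.3
grip_force: 50.0
at [ 443.9 -368.7   49.5] yaw -0.093 tilt [ 0.002 -0.001 -1.   ] q7 -0.59 | slide [-0.13 -0.01  3.07] twist 0.000
```

```bash
python3 -m jog '{"slide":[[-0.1,0,1],[-0.1,0,2],[-0.1,0,2.6],[-0.1,0,2.9],[-0.1,0,3],[-0.1,0,3],[-0.1,0,3],[-0.1,0,3]],"twist":[0,0,0,0,0,0,0,0],"jaw":[2,2,2,2,2,2,2,2]}' 50; python3 -m jog '{"slide":[[0,0,0],[0,0,0],[0,0,0],[0,0,0],[0,0,0],[0,0,0],[0,0,0],[0,0,-2],[0,0,-6],[0,0,-10],[0,0,-14],[0,0,-16],[0,0,-16]],"twist":[0,0,0,0,0,0,0,0,0,0,0,0,0],"jaw":[3.2,4,5,6,7,8.5,8.5,8.5,8.5,8.5,8.5,8.5,8.5]}' 50; python3 -c "
from h import *
go(442.6,-368.5,18.8,-.093)
o,im=jars(G)
c=[np.hstack([rect(c,im[c],360,550,-470,-280,z,1.8) for c,z in(('top',54),('side',54))])]
cv2.imwrite('pics/fin.png',c[0]);cv2.imwrite('pics/fs.png',im['side'])"
```

```text
time: 51.95
position: [441.3, -367.7, 18.8]
ee_rot: [-3.137, 0.147, 0.001]
ft_force: [-2.5, 1.3, 7.4]
finger_gap: 29.8
grip_force: 51.1
time: 53.25
position: [443.3, -369.9, 181.5]
ee_rot: [3.134, -0.146, 0.008]
ft_force: [0.2, -0.6, -0.2]
finger_gap: 85.0
grip_force: 0.0
at [ 443.3 -369.9  181.5] yaw -0.093 tilt [ 0.005 -0.004 -1.   ] q7 -0.66 | slide [-0.09 -0.13 16.27] twist -0.000
jar_a top [628.2 -34.2] yaw -3.127 r 21.3
jar_a side [626.4 -37.7] yaw 3.057 r 21.3
jar_b top [ 623.1 -154.4] yaw -3.102 r 26.4
jar_b side [ 621.4 -157.8] yaw 3.119 r 26.3
jar_c top [570.9  67.4] yaw -3.066 r 19.6
jar_c side [648.1  95.3] yaw -2.881 r 15.3
jar_d top [611.1 200.7] yaw -3.064 r 24.6
jar_d side not seen
```

View pics/fin.png

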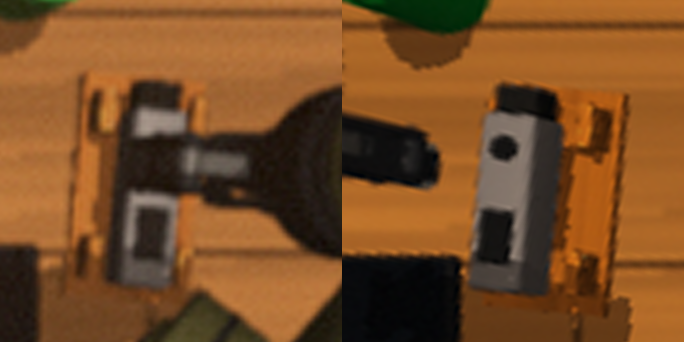

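View pics/fs.png

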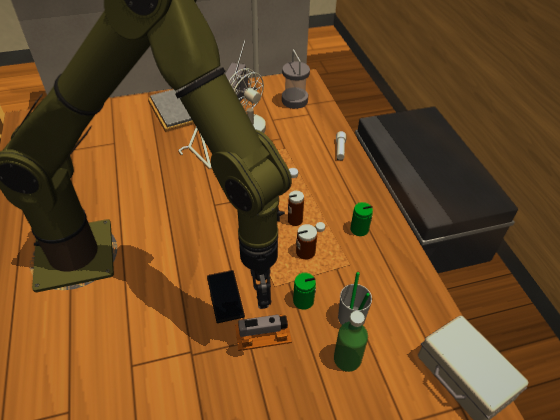

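The reader lies between the cheeks on its rest, nose forward, with the gripper clear. Jar c was knocked to about (571,67) and the arm hides it from the side camera. I'll raise the arm and check it.

```bash
python3 -m jog '{"slide":[[0,3,-4],[-3,6,-8],[-6,8,-10],[-8,10,-10],[-8,10,-10],[-8,10,-10],[-8,10,-10],[-8,10,-10],[-8,10,-10],[-8,10,-10]],"twist":[0,0,0,0,0,0,0,0,0,0],"jaw":[8.5,8.5,8.5,8.5,8.5,8.5,8.5,8.5,8.5,8.5]}' 50; python3 -c "
from h import *
print(sense()['position'])
G['jar_c']=(571,68)
o,im=jars(G)
a=cv2.resize(im['side'][140:270,215:355],None,fx=3,fy=3,interpolation=cv2.INTER_CUBIC);b=cv2.resize(im['top'][150:280,160:280],None,fx=3,fy=3,interpolation=cv2.INTER_CUBIC)
cv2.imwrite('pics/f2.png',np.hstack([a,b]))"
```

```text
time: 54.35
position: [353.6, -459.9, 277.9]
ee_rot: [-3.138, 0.144, 0.0]
ft_force: [0.2, 0.4, 0.6]
finger_gap: 85.3
grip_force: 0.0
[ 353.55780334 -459.91099538  277.94761728]
jar_a top [628.3 -34.2] yaw -3.123 r 21.3
jar_a side [626.4 -37.7] yaw 3.060 r 21.3
jar_b top [ 623.2 -154.5] yaw -3.105 r 26.3
jar_b side [ 621.4 -157.8] yaw 3.121 r 26.3
jar_c top [571.1  67.5] yaw -3.061 r 19.4
jar_c side [569.3  64. ] yaw 3.130 r 19.7
jar_d top [611.3 200.7] yaw -3.063 r 24.6
jar_d side [609.3 197.3] yaw 3.139 r 24.2
```

View pics/f2.png

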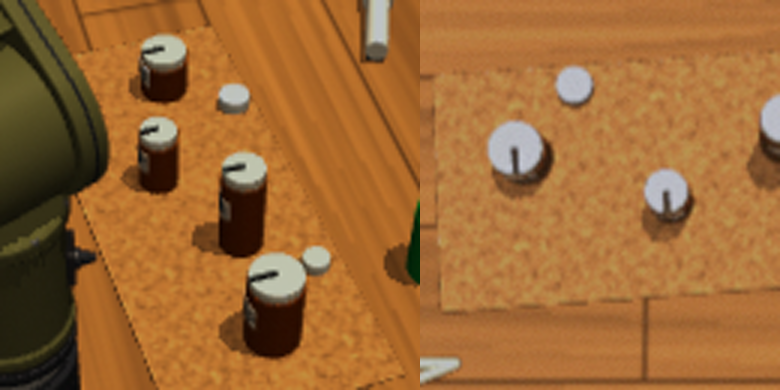

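All four jars stand upright on the mat, ridges and labels to the front. Jar c, at (158,155) in the crop, was knocked but is still square and at rest. Handing in.

```bash
python3 -c "
from plant import *
print(close_job())"
```

```text
the job is handed in; nothing more can be done
None
```

I turned all four jars label to the front, read them tallest to shortest with holds of over three seconds each, laid the reader back on its rest and handed the job in; the hand-in returned no verdict. Jar c was knocked a few centimetres aside after its reading, but it still stands on the mat facing the front.

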